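# Roll the ware trolley to the index post

## Task

The pottery's ware trolley runs on its rails almost without friction: put the fingers down into the open bay between its two spring buffers and, pushing gently and only on the inner faces of the rubber buffer heads, roll it along the track and brake it to rest with its pointer fin opposite the blade of the index post, to about a centimetre. Never let it strike an end stop, never drive a buffer fully in, and do not touch the deck, the buffer housings or the jar that rides on the board, which must stay upright. When the trolley stands still at the post, take the fingers off the buffers and see that it stays there for two seconds before you finish, touching nothing.

Things in the scene. Friction and masses are not known exactly. Their poses are not given: they have to be found in the camera images.
- track: Fixed straight track across the table: two steel rails 860 mm long, a dark steel end stop 63 mm high across each end. Origin on the table under the bay centre at trolley reading 0. x: direction of travel (roughly the robot's right, world -y, varying by 0.12 rad); y: horizontally away from the robot; z up.
- trolley (a joint): Travel along the track's +x, m: the bay centre's x in the track frame. End stops are struck at -0.030 and 0.360; it starts at rest at 0. Whole moving mass with jar nominally 2.6 kg (hidden, 1.9 to 3.3 kg); rolling friction nominally 0.006 N plus 0.06 N per m/s, so it coasts on and on.
- bay (a point): Centre of the trolley's open bay, 86 mm above the table, at mid-height of the buffer heads; axes as the track's. The bay is 150 mm long between the heads' inner faces (x = +-75 mm from here when out) and runs from y = -60 to +70 mm, open above, and below down to the table. Work with the fingertips 70 to 95 mm above the table.
- deck: Rigid top of the trolley, not to be touched: plywood frame 370 mm long, y = -80 to +175 mm, z = 45 to 57 mm, with the ware board on the far side (y over 70 mm; tiles, a low lath along it), and two aluminium buffer housings (x from 120 to 185 mm either way, 112 mm wide, top at 121 mm). Origin at table height under the bay centre, axes as the track's.
- front_buffer (a joint): How far the front buffer head is pressed into its housing, m: 0 out, 0.040 fully in (0.038 counts). Rubber block 96 mm wide, z = 63 to 109 mm, inner face at x = +75 mm from the bay centre when out. Pushed to +x it drives the trolley forward with its spring's 30 N/m; 60 g, 0.3 N s/m, so the trolley bounces elastically off a still finger.
- rear_buffer (a joint): The same for the rear buffer head, inner face at x = -75 mm from the bay centre when out: pushed to -x it pushes the trolley backward, which brakes it. 30 N/m; 0 out, 0.040 fully in (0.038 counts).
- pointer (a point): Outer end of the 4 mm steel pointer fin on the trolley's far edge, at x = 0, y = 205 mm, z = 56 mm in the deck's frame; axes as the track's.
- index_post: Fixed steel post, 137 mm high, beside the far side of the track, with a 4 mm blade pointing at the trolley, 56 mm above the table. Origin at table height under the blade's tip, axes parallel to the track's. The pointer is at the mark when its x in this frame is 0, which is at a trolley reading between 0.19 and 0.30.
- jar: Closed terracotta jar, 96 mm across, 88 mm high, about 0.45 kg, standing loose on the ware board at the leading end of the deck (about x = 115, y = 118 mm there). Origin at the centre of its underside, z up.
There are look-alikes about, which are no part of the job. Several things have the shape of the index_post; the one meant has the colours described above.

How it is judged:
By the outcome, as a careful person would: the job done as asked, in the order asked, and still so for the second after the job is handed in, with the robot touching nothing.
It also fails if it takes over 32 s, if anything falls off the work surface, if the arm or the gripper's body presses on something with over 40 N, if the wrist force passes 120 N, or if a joint passes its speed limit or range.

## Robot

A 6-joint arm with a two-finger parallel gripper is mounted at the origin on the work surface. World frame = base frame: x ahead of the robot, y to its left, z up, the work surface at z = 0. Lengths are in m, angles in rad, forces in N, time in s.
With the tool pointing down it reaches from about 0.4 to 0.925 m from the base axis. Payload 12.5 kg.
Tool frame: the origin (TCP) lies at the very end of the fingers, on their centre line; the grasp point (between the pads) lies 19 mm behind it; z points along the fingers, y is the line along which they close (so a half turn about z gives the same grasp; the last joint's range is limited). The gripper opens to 95 mm and grips with 3 to 60 N. Pads are 20 mm wide; open, the fingers measure 119 mm over their backs; the gripper's body (75 mm by 180 mm) begins 59 mm behind the grasp point.
Start: joints at [-1.235, 0.491, 1.559, -0, 1.092, -0.106], TCP at [0.267, -0.565, 0.215] pointing down, gripper open.
Joint ranges: [-3.1, 3.1], [-0.84, 2.19], [0.05, 2.79], [-1.13, 4.28], [0.06, 2.93], [-2.69, 2.69]. Speed limits (rad/s): [2.22, 2.22, 2.79, 3.14, 3.14, 3.14].

## Interface

Orientations are given as a rotation vector (axis times angle).
In Python, from station import read_state, read_camera, ticket gives the robot as it stands. The module is installed in compiled form; this text tells all that it offers.
- The arm moves only by the shell command python3 -m jog 'ROWS' [OPENING] [FORCE]. ROWS is JSON, one flat list of numbers, 4 for each row, row after row: the shift along the tool's x, y, z in m, then the turn about the tool's z in rad. A call has 1 to 20 rows; each row shifts and turns the commanded pose from where the row before left it, along the tool's axes as they then stand; what a row does not reach is not made up. A row lasts 1/10 s, in which the tool goes at most 50 mm and 8.59 degrees, less where a joint would pass 70% of its speed; a pose out of reach is approached as far as the arm can. A call with a gripper value outside its range is refused whole. OPENING is the opening, from 0 (shut) to 1 (fully open), set as the call begins (- or left out, the last holds). The fingers move at their own pace and stop on an object; FORCE is the grip in N (left out, the last holds). Time passes only in rows, so rows that do not move let the fingers close. It gives the time, the measured TCP pose, the force, the opening and the grip force at its end, in the units of the state.
- read_state(): the state, without advancing time (a new reading comes with each control period).
- read_camera(name): name is "side" or "top" or "wrist"; returns a dict with "color" (384x512x3 uint8, blue, green, red), "mtx" (3x3 intrinsics, pixels), "position" and "attitude" of the camera in the world; the wrist camera has in their place "T_tool_cam" (4x4, takes a point from camera to tool coordinates, whose origin is the TCP and whose axes are the flange's). Camera axes: x right, y up, looking along -z (the intrinsics and any distortion apply to the point x, -y, -z); pixel columns grow to the right and rows downward; lengths in m; the calibration is good to about 2 mm. A picture is of the moment at which its call begins: read the wrist's pose just before it. There is no depth.
- ticket.finish_job(): hands the job in; it is judged then, once.
The state is a dict: "time_s": time; "joint_positions": joint angles; "joint_vel": joint speeds; "joint_torque": joint torques, N m; "tcp_pos": TCP position; "tcp_rot": TCP orientation; "contact_force": force on the tool from outside, world axes, zero at the start; "wrist_torque": the same for the moment, N m; "width": finger opening in m; "finger_force": force on a finger pad.
Only numpy, scipy, OpenCV 4.12 (cv2) and the standard library are available. Lean on these libraries where they do the work, as an engineer would, in place of code of your own. Each camera call takes 0.05 s, during which the arm holds its last target. There are 200 camera calls.

## Working session

There is one attempt and no reset: what is moved stays moved. The work goes in short steps, Python scripts to look and compute and a shell command to move; the robot and the scene stay as the last step left them, time stands still between calls to the robot, and variables do not carry over. Pictures are saved under pics/ and viewed, at most 10 in all, crops included, and the job is handed in when it is done.

```bash
mkdir -p pics
cat > h.py <<'E'
import numpy as np,cv2
from scipy.spatial.transform import Rotation as R
from station import read_state, read_camera
E
python3 - <<'E'
from h import *
s=read_state();print({k:np.round(v,3) for k,v in s.items()})
for n in("top","side"):
    c=read_camera(n);cv2.imwrite(f"pics/{n}0.png",c["color"]);np.savez(f"{n}0.npz",**c)
    print(n,c["mtx"].tolist(),c["position"],c["attitude"],c.keys())
E
```

```text
{'time_s': np.float64(0.0), 'joint_positions': array([-1.235,  0.492,  1.559, -0.   ,  1.092, -0.106]), 'joint_vel': array([ 0.001,  0.001,  0.   , -0.   ,  0.001, -0.   ]), 'joint_torque': array([-1.0000e-03, -6.1265e+01, -2.5819e+01,  6.9000e-02,  4.8000e-02,
       -0.0000e+00]), 'tcp_pos': array([ 0.267, -0.565,  0.214]), 'tcp_rot': array([-3.064, -0.688,  0.   ]), 'contact_force': array([-0.307,  0.12 , -0.514]), 'wrist_torque': array([-0.026, -0.002, -0.038]), 'finger_force': np.float64(0.0), 'width': np.float64(0.095)}
top [[363.23561260729787, 0.0, 256.7536175444916], [0.0, 363.23561260729787, 190.4712580866731], [0.0, 0.0, 1.0]] [0.47159056 0.08137154 0.75147127] [ 0.11066869 -0.06502523 -1.56330728] dict_keys(['color', 'mtx', 'position', 'attitude'])
side [[395.5775353762625, 0.0, 256.53827878345953], [0.0, 395.5775353762625, 190.95955300506716], [0.0, 0.0, 1.0]] [0.4556477  0.80948712 0.55744343] [ 0.08722752 -1.39504419 -2.64995264] dict_keys(['color', 'mtx', 'position', 'attitude'])
```

View pics/top0.png

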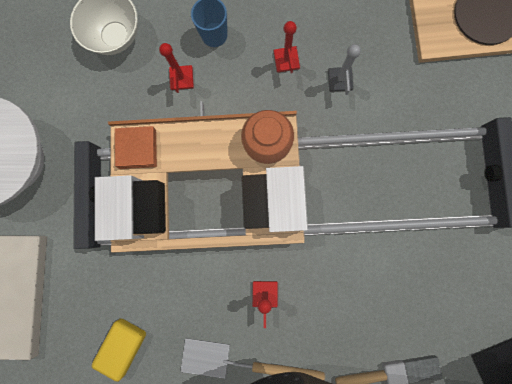

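View pics/side0.png

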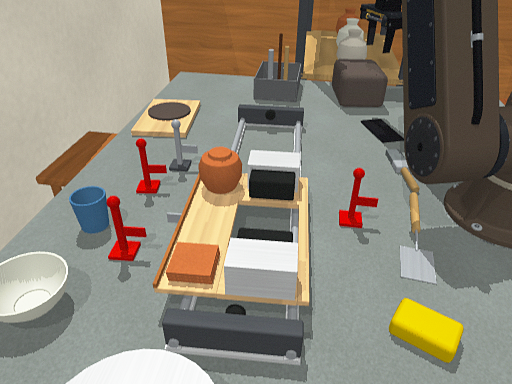

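Top view: the trolley bay is at about (204,205) and its pointer fin at (202,105). Candidates for the index post are red at (178,65), red at (288,50), red at (264,295) on the near side, and grey steel at (343,70). The description says a steel post, so I choose the grey one. It lies about 0.28 m ahead, which is in range. Next, a close crop and the measurements.

```bash
cat >> h.py <<'E'
def ray(c,uv):
    d=np.linalg.inv(c["mtx"])@[uv[0],uv[1],1.]; d=d*[1,-1,-1]
    return R.from_rotvec(c["attitude"]).apply(d) if np.size(c["attitude"])==3 else np.array(c["attitude"])@d
def onz(c,uv,z):
    d=ray(c,uv);p=np.array(c["position"]);return p+d*(z-p[2])/d[2]
E
python3 - <<'E'
from h import *
c=np.load("top0.npz");im=c["color"]
cr=cv2.resize(im[30:130,160:380],None,fx=3.6,fy=3.6,interpolation=cv2.INTER_CUBIC);cv2.imwrite("pics/crop.png",cr)
# track direction: far/near rail points at z~0.045?, white housings at z=.121
hsv=cv2.cvtColor(im,cv2.COLOR_BGR2HSV)
m=((hsv[...,2]>170)&(hsv[...,1]<40)).astype(np.uint8);m[:, :90]=0;m[:160]=0;m[260:]=0
n,l,st,ce=cv2.connectedComponentsWithStats(cv2.morphologyEx(m,cv2.MORPH_OPEN,np.ones((7,7))))
for i in range(1,n):
    if st[i,4]>300:
        cn=cv2.findContours((l==i).astype(np.uint8),0,2)[0][0];b=cv2.minAreaRect(cn);bp=cv2.boxPoints(b)
        print(st[i],b,[onz(c,p,.121)[:2].round(4).tolist() for p in bp])
# black heads
m=((hsv[...,2]<45)).astype(np.uint8);m[:, :105]=0;m[:,310:]=0;m[:160]=0;m[260:]=0
n,l,st,ce=cv2.connectedComponentsWithStats(m)
for i in range(1,n):
    if st[i,4]>200:
        cn=cv2.findContours((l==i).astype(np.uint8),0,2)[0][0];bp=cv2.boxPoints(cv2.minAreaRect(cn))
        print('head',st[i],bp.round(1).tolist(),[onz(c,p,.109)[:2].round(4).tolist() for p in bp])
E
```

```text
[ 267  167   40   65 2384] ((286.330078125, 198.77210998535156), (64.12177276611328, 37.474449157714844), 86.98721313476562) [[0.5827, 0.0841], [0.5864, 0.0185], [0.4747, 0.0135], [0.4709, 0.0778]]
[  95  176   37   64 2314] ((112.99998474121094, 207.49998474121094), (35.99999237060547, 62.99999237060547), 0.0) [[0.4562, 0.3815], [0.5672, 0.3879], [0.5674, 0.3232], [0.4567, 0.3181]]
head [ 133  181   32   53 1583] [[133.0, 181.0], [164.0, 181.0], [164.0, 233.0], [133.0, 233.0]] [[0.5601, 0.3238], [0.5603, 0.2674], [0.4674, 0.2641], [0.467, 0.3195]]
```

View pics/crop.png

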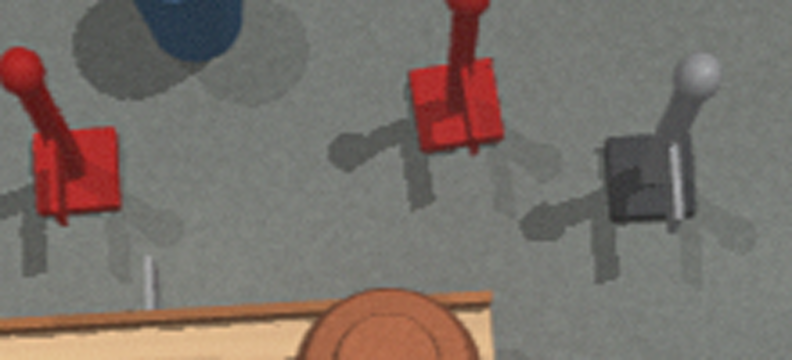

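The crop confirms the choice: grey steel post with its blade tip at about full-image (348,91), and the trolley's fin end at about (201.4,101.4). The housings' spacing of 304.7 mm matches the expected 305 mm.

```bash
cat >> h.py <<'E'
X=np.array([.0558,-.9984,0]);Y=np.array([.9984,.0558,0]);O=np.array([.5202,.2006,0])
def tr(p): return np.array([(p-O)@X,(p-O)@Y,p[2]])
E
python3 - <<'E'
from h import *
c=np.load("top0.npz")
for n,uv in(("ptr",(201.4,101.4)),("blade",(348,91))):
    for z in(.056,.064): print(n,z,tr(onz(c,uv,z)).round(4))
# end stops top inner faces, rails
for uv in((104,190),(484,170)): print('stop',tr(onz(c,uv,.063)).round(4))
s=read_state();M=R.from_rotvec(s["tcp_rot"]).as_matrix();print(M.round(4),tr(s["tcp_pos"]))
yt=M[:,1];print("turn needed for y||X",)
# turn about tool z by a: new y = -sin a x + cos a y
a=np.arctan2(-(M[:,0]@X),M[:,1]@X);print(a,a-np.pi if a>0 else a+np.pi)
d=O+[0,0,.214]-s["tcp_pos"];print(d, M.T@d)
E
```

```text
ptr 0.056 [-0.0013  0.208   0.056 ]
ptr 0.064 [1.000e-04 2.049e-01 6.400e-02]
blade 0.056 [0.2897 0.212  0.056 ]
blade 0.064 [0.2877 0.2089 0.064 ]
stop [-0.1944  0.0394  0.063 ]
stop [0.5304 0.0398 0.063 ]
[[ 9.040e-01  4.276e-01 -4.000e-04]
 [ 4.276e-01 -9.040e-01  1.000e-03]
 [ 1.000e-04 -1.000e-03 -1.000e+00]] [ 0.75002689 -0.29534053  0.21411981]
turn needed for y||X
0.3859647657787356 -2.7556278878110576
[ 2.53037691e-01  7.65370992e-01 -1.19812082e-04] [ 0.55598713 -0.5836939   0.00076804]
```

```bash
python3 -m jog '[0.03,0,0,0.128,0.03,0,0,0.128,0.03,0,0,0.128,0.013,-0.047,0,0,0.013,-0.047,0,0,0.013,-0.047,0,0,0.013,-0.047,0,0,0.013,-0.047,0,0,0.013,-0.047,0,0,0.013,-0.047,0,0,0.013,-0.047,0,0,0.013,-0.047,0,0,0.013,-0.047,0,0,0.013,-0.047,0,0,0.013,-0.047,0,0,0.013,-0.047,0,0,0.013,-0.047,0,0,0.013,-0.047,0,0]' 0 10
cat >> h.py <<'E'
def st():
    s=read_state();M=R.from_rotvec(s["tcp_rot"]).as_matrix()
    print(round(s["time_s"],2),"tcp track",tr(s["tcp_pos"]).round(4),"ang",np.arctan2(-(M[:,0]@X),M[:,1]@X).round(4),"w",round(s["width"],4),"F",np.round([s["contact_force"]@X,s["contact_force"]@Y,s["contact_force"][2]],2));return s
E
python3 -c "
from h import *
st()"
```

```text
time_s: 1.9
tcp_pos: [0.5063, 0.1799, 0.2145]
tcp_rot: [3.14, 0.091, -0.0]
contact_force: [1.3, -0.6, 0.6]
width: 0.0003
finger_force: 0.0
1.9 tcp track [ 0.0199 -0.0151  0.2145] ang 0.0021 w 0.0003 F [0.71 1.25 0.57]
```

```bash
python3 -m jog '[0,0,0.02,0,0,0,0.035,0,0,0,0.035,0,0,0,0.025,0,0,0,0.012,0,0,0,0,0]' >/dev/null
python3 - <<'E'
from h import *
st();c=read_camera("top");cv2.imwrite("pics/top1.png",c["color"][80:270,80:400].repeat(2,0).repeat(2,1));st()
E
```

```text
2.5 tcp track [ 0.0222 -0.0156  0.0864] ang 0.0019 w 0.0008 F [0.06 0.62 0.2 ]
2.55 tcp track [ 0.0221 -0.015   0.0876] ang 0.0019 w 0.0004 F [-0.12  0.41 -0.08]
```

View pics/top1.png

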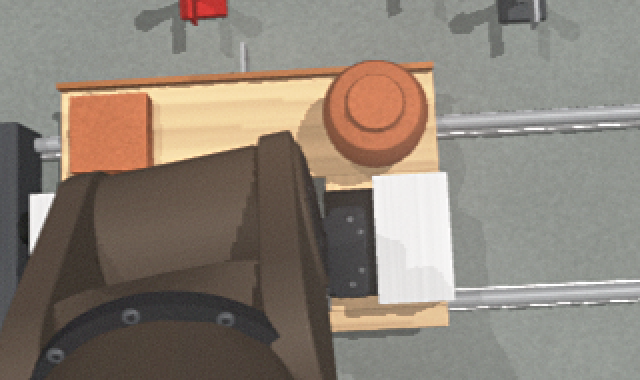

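```bash
cat >> h.py <<'E'
def proj(c,P):
    Rm=R.from_rotvec(c["attitude"]).as_matrix();q=(P-np.array(c["position"]))@Rm*[1,-1,-1];q=q@c["mtx"].T;return q[...,:2]/q[...,2:]
def fin(c,a=-.03,b=.34,z=.056,y0=.186,y1=.204):
    xs=np.arange(a,b,.0005);ys=np.arange(y0,y1,.001)
    P=O+xs[:,None,None]*X+ys[None,:,None]*Y+np.array([0,0,z])
    uv=proj(c,P).astype(np.float32);g=cv2.cvtColor(c["color"],cv2.COLOR_BGR2GRAY)
    p=cv2.remap(g,uv[...,0],uv[...,1],cv2.INTER_LINEAR).astype(float).mean(1)
    p=p-cv2.GaussianBlur(p[:,None],(1,61),20).ravel();i=int(p.argmax());sl=slice(max(i-10,0),i+11);w=np.clip(p[sl]-p.max()*.3,0,None)
    return (xs[sl]*w).sum()/w.sum(),p.max()
def look():
    s=st();c=read_camera("top");f=fin(c);print("fin x",np.round(f,4),"t",s["time_s"]);return c
E
python3 - <<'E'
from h import *
c=np.load("top0.npz");print(fin(c),"blade",fin(c,.2,.34,.056,.213,.228),fin(c,.2,.34,.062,.213,.228),'fin62',fin(c,z=.062))
look()
E
```

```text
(np.float64(-0.0030575299101650417), np.float64(31.383182353489545)) blade (np.float64(0.29038162249242233), np.float64(55.43795516903573)) (np.float64(0.2888988658431784), np.float64(60.03130392939927)) fin62 (np.float64(-0.002064585725506676), np.float64(31.997071480318397))
2.55 tcp track [ 0.0221 -0.015   0.0876] ang 0.0019 w 0.0004 F [-0.12  0.41 -0.08]
fin x [-3.00000e-03  3.76398e+01] t 2.55
```

```bash
python3 -m jog '[0.006,0.02,0,0,0.006,0.012,0,0,0,0.0035,0,0,0,0.0035,0,0,0,0.0035,0,0,0,0.0035,0,0,0,0.0035,0,0,0,0.0035,0,0,0,0.0035,0,0,0,0.0035,0,0,0,0.0035,0,0,0,0.0035,0,0,0,0.0035,0,0,0,0.0035,0,0,0,0.0035,0,0]' >/dev/null
python3 -c "
from h import *
for i in range(3): look()"
```

```text
4.1 tcp track [ 0.0999 -0.0029  0.0876] ang 0.0019 w 0.0005 F [0.56 0.02 0.09]
fin x [2.88000e-02 3.11903e+01] t 4.1
4.15 tcp track [ 0.1002 -0.0029  0.0876] ang 0.0018 w 0.0003 F [0.47 0.06 0.85]
fin x [ 0.0323 30.2285] t 4.15
4.2 tcp track [ 0.1    -0.0029  0.0876] ang 0.0016 w 0.0004 F [ 0.62  0.23 -0.01]
fin x [ 0.0357 29.419 ] t 4.2
```

```bash
python3 -m jog '[0,0,0,0,0,0,0,0,0,0,0,0,0,0,0,0]' >/dev/null
python3 -c "
from h import *
look()"
python3 -m jog '[0,0.005,0,0,0,0.01,0,0,0,0.01,0,0,0,0.01,0,0,0,0.005,0,0]' >/dev/null
python3 -c "
from h import *
look()"
```

```text
4.65 tcp track [ 0.0995 -0.003   0.0876] ang 0.0021 w 0.0001 F [ 0.34  0.4  -0.18]
fin x [ 0.0664 29.619 ] t 4.65
5.2 tcp track [ 0.1409 -0.0029  0.0876] ang 0.0008 w 0.0007 F [-0.6  -0.82  0.12]
fin x [ 0.1031 32.0372] t 5.2
```

```bash
python3 -m jog '[0,0.004,0,0,0,0.004,0,0,0,0.004,0,0,0,0.004,0,0,0,0.004,0,0,0,0.004,0,0,0,0.004,0,0,0,0.004,0,0,0,0.004,0,0,0,0.003,0,0,0,0,0,0]' >/dev/null
python3 -c "
from h import *
look();look()"
```

```text
6.35 tcp track [ 0.1789 -0.0028  0.0876] ang 0.0016 w 0.0004 F [ 0.61  0.69 -0.16]
fin x [ 0.1768 33.5776] t 6.35
6.4 tcp track [ 0.1788 -0.0028  0.0877] ang 0.0016 w 0.0006 F [0.07 0.39 0.62]
fin x [ 0.1798 34.788 ] t 6.4
```

```bash
python3 -m jog '[0,0,0,0,0,0,0,0,0,0,0,0,0,0,0,0,0,0.001,0,0,0,0.0028,0,0,0,0.0028,0,0,0,0.0028,0,0,0,0.0028,0,0]' >/dev/null
python3 -c "
from h import *
look()"
```

```text
7.35 tcp track [ 0.1911 -0.0028  0.0876] ang 0.0018 w 0.0006 F [-0.24  1.02  0.39]
fin x [ 0.2374 51.6948] t 7.35
```

```bash
python3 -m jog '[0,0.0038,0,0,0,0.0028,0,0,0,0.0028,0,0,0,0.0028,0,0,0,0.0028,0,0,0,0.0028,0,0,0,0.0028,0,0,0,0.0028,0,0,0,0.0028,0,0,0,0.0028,0,0,0,0.0028,0,0,0,0.0028,0,0,0,0.0028,0,0,0,0.0028,0,0,0,0.0028,0,0]' >/dev/null
python3 - <<'E'
from h import *
look();c=look()
for z in(.056,.062): print("fin",fin(c,.2,.34,z),"blade",fin(c,.2,.34,z,.213,.228))
E
```

```text
8.9 tcp track [ 0.234  -0.0027  0.0876] ang 0.002 w 0.0004 F [-0.61 -0.72 -0.11]
fin x [ 0.309  49.8378] t 8.9
8.95 tcp track [ 0.2343 -0.0027  0.0876] ang 0.0018 w 0.0003 F [-0.17  0.31  0.15]
fin x [ 0.3093 51.8226] t 8.95
fin (np.float64(0.3093272113667199), np.float64(51.822634349876864)) blade (np.float64(0.2903863799286074), np.float64(68.49577957397452))
fin (np.float64(0.30771451205829237), np.float64(50.318504502060875)) blade (np.float64(0.28891194900982725), np.float64(74.05468181526072))
```

```bash
cat > sim.py <<'E'
import numpy as np
from scipy.optimize import least_squares
# finger knots (t,x): push, coast, brake
H=[(2.55,.0221),(2.65,.0421),(2.75,.0541)]
for i in range(13): H.append((H[-1][0]+.1,H[-1][1]+.0035))
H+=[(4.65,.0996)]
def add(rows):
    for d in rows: H.append((H[-1][0]+.1,H[-1][1]+d))
def hold(): H.append((H[-1][0]+.05,H[-1][1]))
hold();add([.005,.01,.01,.01,.005]);hold();add([.004]*9+[.003,0]);hold();hold();add([0]*4+[.001]+[.0028]*4);hold();add([.0038]+[.0028]*14);hold();hold()
obs=[(4.1,.0288),(4.15,.0323),(4.2,.0357),(4.65,.0664),(5.2,.1031),(6.35,.1768),(6.4,.1798),(7.35,.2374),(8.9,.3090),(8.95,.3093)]
def run(m,h,hr,ff,fv,c=.3,lag=.02,extra=(),tend=None,k=30.):
    HH=H+list(extra);ts=np.array([a for a,_ in HH]);xs=np.array([b for _,b in HH])
    tend=tend or ts[-1];dt=.002;t=2.55;x=v=0.;T=[];Xx=[];V=[];G=[];gp=0;gr=0
    while t<=tend:
        f=np.interp(t-lag,ts,xs);
        g=max(f+h-x-.075,0);r=max(x-.075-(f-hr),0)
        dg=(g-gp)/dt if gp>0 else 0;dr=(r-gr)/dt if gr>0 else 0
        F=0
        if g>0:F+=max(k*g+c*dg,0)
        if r>0:F-=max(k*r+c*dr,0)
        gp,gr=g,r
        fr=ff+fv*abs(v)
        if abs(v)>1e-5 or abs(F)>ff: v+=(F-np.sign(v if abs(v)>1e-5 else F)*fr)/m*dt
        else: v=0
        x+=v*dt;t+=dt;T.append(t);Xx.append(x);V.append(v);G.append(g-r)
    return map(np.array,(T,Xx,V,G))
def res(p):
    T,x,v,g=run(*p[:5]);return [(np.interp(a,T,x)-.003-b)*1e3 for a,b in obs]+[(p[0]-2.6)/1.5,(p[1]-.012)/.002,(p[2]-.012)/.002,(p[3]-.006)/.003,(p[4]-.06)/.03]
def fit():
    return least_squares(res,[2.6,.012,.012,.006,.06],x_scale=[1,.003,.003,.003,.03],diff_step=1e-3,bounds=([1.8,.004,.004,0,0],[3.5,.02,.02,.03,.2]))
E
python3 - <<'E'
from sim import *
print(H[-1])
s=fit();p=s.x;print(p.round(4),s.fun.round(2))
T,x,v,g=run(*p)
for t in np.arange(7.5,9.05,.1): print(round(t,2),np.interp(t,T,x).round(4),np.interp(t,T,v).round(4),np.interp(t,T,g).round(4))
E
```

```text
(8.999999999999988, 0.23379999999999998)
[3.5    0.0098 0.004  0.0059 0.0483] [ 1.1   0.97  0.94  0.26 -0.48 -1.5  -1.42 -1.64 -1.69 -1.74  0.6  -1.12
 -4.   -0.02 -0.39]
7.5 0.2476 0.0588 0.0
7.6 0.2535 0.0586 0.0
7.7 0.2593 0.0583 0.0
7.8 0.2651 0.0581 0.0
7.9 0.2709 0.0578 0.0
8.0 0.2767 0.0576 0.0
8.1 0.2825 0.0572 -0.0006
8.2 0.2881 0.055 -0.0034
8.3 0.2934 0.0505 -0.0059
8.4 0.2981 0.0442 -0.0078
8.5 0.3021 0.0365 -0.0091
8.6 0.3054 0.0282 -0.0095
8.7 0.3078 0.02 -0.0092
8.8 0.3094 0.0125 -0.008
8.9 0.3103 0.0064 -0.0061
9.0 0.3107 0.0013 -0.0059
```

```bash
python3 -m jog '[0,0,0,0,0,0,0,0,0,0,0,0]' >/dev/null
python3 -c "
from h import *
look()"
```

```text
9.3 tcp track [ 0.2336 -0.0027  0.0876] ang 0.0021 w 0.0003 F [-0.57  0.22  0.43]
fin x [ 0.3078 52.8252] t 9.3
```

```bash
python3 -m jog '[0,0,0,0,0,0,0,0]' >/dev/null
python3 -c "
from h import *
look()"
```

```text
9.55 tcp track [ 0.2337 -0.0027  0.0876] ang 0.0021 w 0.0005 F [-0.14 -0.02  0.81]
fin x [ 0.3039 51.341 ] t 9.55
```

```bash
python3 -m jog '[0,0.035,0,0,0,0.035,0,0,0,0.031,0,0,0,0.019,0,0,0,0.007,0,0]' >/dev/null
python3 -c "
from h import *
look()"
```

```text
10.1 tcp track [ 0.3624 -0.0025  0.0875] ang 0.0002 w 0.0006 F [ 0.26  0.06 -0.04]
fin x [ 0.2948 39.4791] t 10.1
```

```bash
python3 -m jog '[0,0,0,0,0,0,0,0,0,0,0,0]' >/dev/null
python3 -c "
from h import *
look()"
```

```text
10.45 tcp track [ 0.3598 -0.0024  0.0877] ang 0.0031 w 0.0001 F [-0.41  0.26  0.25]
fin x [ 0.2924 42.6562] t 10.45
```

```bash
python3 -m jog '[0,-0.006,0,0,0,-0.01,0,0]' >/dev/null
python3 -c "
from h import *
look();look()"
```

```text
10.7 tcp track [ 0.3442 -0.0024  0.0876] ang 0.0017 w 0.0004 F [-0.54  0.26  0.75]
fin x [ 0.293  40.4485] t 10.7
10.75 tcp track [ 0.3426 -0.0027  0.0876] ang 0.0024 w 0.0009 F [-1.19  0.69 -0.54]
fin x [ 0.2931 39.6854] t 10.75
```

```bash
python3 -m jog '[0,-0.01,0,0,0,-0.02,0,0,0,-0.015,0,0,0,-0.005,0,0,0,0,0,0,0,0,0,0,0,0,0,0,0,0,0,0]' >/dev/null
python3 - <<'E'
from h import *
c=look();st()
for z in(.056,.062): print("fin",fin(c,.25,.34,z),"blade",fin(c,.25,.34,z,.213,.228))
cv2.imwrite("pics/top2.png",cv2.resize(c["color"][50:150,270:430],None,fx=4.5,fy=4.5,interpolation=cv2.INTER_CUBIC))
E
```

```text
11.6 tcp track [ 0.2952 -0.0026  0.0876] ang 0.0013 w 0.0008 F [-0.07  0.06 -0.19]
fin x [ 0.2937 45.3444] t 11.6
11.65 tcp track [ 0.2952 -0.0026  0.0876] ang 0.0014 w 0.0006 F [-0.5  -0.14 -0.13]
fin (np.float64(0.2937374218623162), np.float64(45.34442242225825)) blade (np.float64(0.2903855104673374), np.float64(64.72746521084537))
fin (np.float64(0.29222074047139174), np.float64(44.44670914652548)) blade (np.float64(0.28892071550991527), np.float64(70.36128706972869))
```

View pics/top2.png

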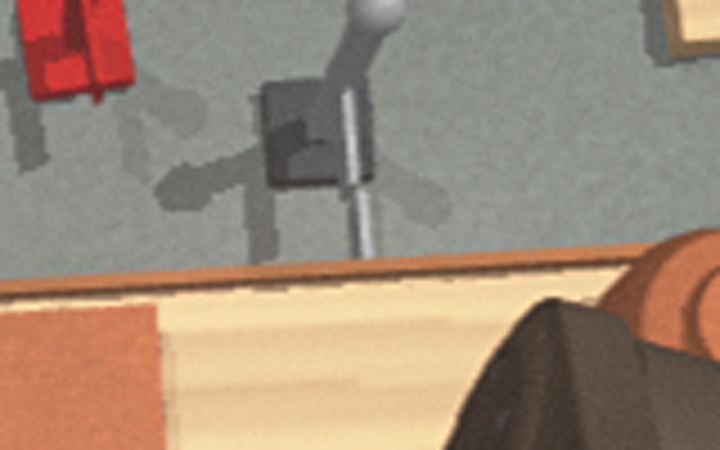

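The picture shows the trolley at rest: fin end at crop (355,190) against the blade tip at (352,186), so 1.5 to 3 mm off. Next I lift straight out and wait.

```bash
python3 -m jog '[0,0,-0.01,0,0,0,-0.03,0,0,0,-0.04,0,0,0,-0.03,0,0,0,-0.01,0,0,0,0,0,0,0,0,0,0,0,0,0,0,0,0,0,0,0,0,0,0,0,0,0,0,0,0,0,0,0,0,0,0,0,0,0,0,0,0,0,0,0,0,0,0,0,0,0,0,0,0,0,0,0,0,0,0,0,0,0]' >/dev/null
python3 - <<'E'
from h import *
c=look();print(fin(c,.25,.34),fin(c,.25,.34,.056,.213,.228));d=read_camera("side");cv2.imwrite("pics/side2.png",d["color"])
E
```

```text
13.65 tcp track [ 0.2947 -0.0026  0.2076] ang 0.002 w 0.0003 F [0.54 0.32 0.09]
fin x [ 0.2938 44.1828] t 13.65
(np.float64(0.293776822117239), np.float64(44.18278120022785)) (np.float64(0.2904119840709861), np.float64(63.2772215451065))
```

View pics/side2.png

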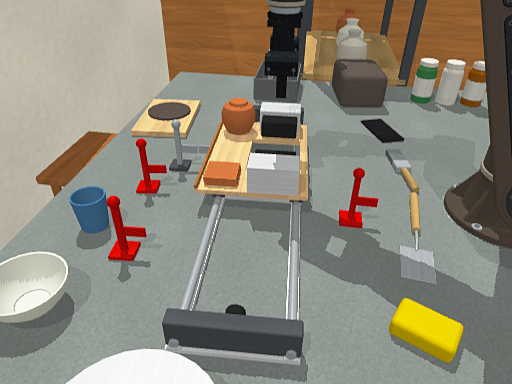

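The side view shows the jar upright at (238,117), the fin facing the grey post's blade at about (195,150), and the gripper clear above. The trolley hasn't moved since the fingers came off. One more second of waiting, then I hand in.

```bash
python3 -m jog '[0,0,0,0,0,0,0,0,0,0,0,0,0,0,0,0,0,0,0,0,0,0,0,0,0,0,0,0,0,0,0,0,0,0,0,0,0,0,0,0]' >/dev/null
python3 -c "
from h import *
look()
from station import ticket
print(ticket.finish_job())"
```

```text
14.75 tcp track [ 0.2947 -0.0026  0.2076] ang 0.002 w 0.0005 F [ 0.02 -0.26  0.17]
fin x [ 0.2938 44.3584] t 14.75
the job is handed in; nothing more can be done
None
```

The trolley stands still with its pointer about 3 mm from the index post's blade, jar upright and fingers clear; it first overshot by about 19 mm and was rolled back, and the job was handed in at about 15 s.

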